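# Open a recessed bench valve with its T-key

## Robot

A 6-joint arm with a two-finger parallel gripper is mounted at the origin on a cart in front of the work surface, level with it; the furniture and walls round the work are solid. World frame = base frame: x ahead of the robot, y to its left, z up, the work surface at z = 0. Lengths are in m, angles in rad, forces in N, time in s.
With the tool pointing down it reaches from about 0.225 to 0.875 m from the base axis. Payload 3.4 kg.
Tool frame: the origin (TCP) lies at the very end of the fingers, on their centre line; the grasp point (between the pads) lies 19 mm behind it; z points along the fingers, y is the direction in which the jaws open and shut (so a half turn about z gives the same grasp; the last joint's range is limited). The gripper opens to 85 mm and grips with 20 to 120 N. Pads are 22 mm wide; open, the fingers measure 114 mm over their backs; the gripper's body (76 mm by 85 mm) begins 54 mm behind the grasp point. The pads swing forward as they close: fully open they stand 13 mm farther back than shut.
Start: joints at [1.221, 0.276, 1.505, -0, 1.361, -0.121], TCP at [0.13, 0.56, 0.211] pointing down, gripper open.
Joint ranges: [-2.89, 2.89], [-0.75, 2.08], [0.22, 2.7], [-1.18, 4.32], [0.11, 2.71], [-2.7, 2.7]. Speed limits (rad/s): [2.57, 2.57, 3.14, 3.14, 3.14, 3.14].

## Interface

Orientations are given as a unit quaternion [w, x, y, z].
In Python, from rig import get_state, get_image, calibration, sign_off gives the robot as it stands. The module is installed in compiled form; this text tells all that it offers.
- The arm moves only by the tool drive_tool, never from a script. Its argument "targets" is one flat list of numbers, 7 for each row, row after row: the turn, a rotation vector about the tool's x, y, z in degrees, then the shift along the tool's x, y, z in mm, then the opening, from 0 (shut) to 1 (fully open). In form: [wx, wy, wz, tx, ty, tz, fingers, wx, wy, wz, tx, ty, tz, fingers, ...]. A call has 1 to 12 rows; each row shifts and turns the commanded pose from where the row before left it, along the tool's axes as they then stand; what a row does not reach is not made up. A row lasts 1/8 s, in which the tool goes at most 62.5 mm and 10.7 degrees, less where a joint would pass 70% of its speed; a pose out of reach is approached as far as the arm can. A call is refused whole if a number of a shift passes 62.5 or a number of a turn 10.7, either way. A call with a gripper value outside its range is refused whole. The fingers move at their own pace and stop on an object; "grip_force" is the grip in N (left out, the last holds). Time passes only in rows, so rows that do not move let the fingers close. It gives the time, the measured TCP pose, the force and the opening at its end, in the units of the state.
- get_state(): the state, without advancing time (a new reading comes with each control period).
- get_image(name): name is "scene" or "side" or "wrist"; returns the picture (400x640x3 uint8, red, green, blue); there is no depth.
- calibration(name): a dict with "mtx" (3x3 intrinsics, pixels), "world_to_cam" (4x4, takes a point from world to camera coordinates); the wrist camera has in their place "hand_eye" (4x4, takes a point from camera to tool coordinates, whose origin is the TCP and whose axes are the flange's). Camera axes: x right, y down, z forward; pixel columns grow to the right and rows downward; lengths in m; the calibration is good to about 2 mm. A picture is of the moment at which its call begins: read the wrist's pose just before it. calibration takes no time and is no camera call.
- sign_off(): hands the job in, once; it reports no verdict.
The state is a dict: "clock": time; "qpos": joint angles; "qd": joint speeds; "effort": joint torques, N m; "position": TCP position; "ee_rot": TCP orientation; "contact_force": force on the tool from outside, world axes, zero at the start; "moment": the same for the moment, N m; "width": finger opening in m.
Only numpy, scipy, OpenCV 4.12 (cv2) and the standard library are available. Lean on these libraries where they do the work, as an engineer would, in place of code of your own. Each camera call takes 0.05 s, during which the arm holds its last target.

## Task

Take the T-key out of its holder, lower it down the deep shaft of the valve post until its socket sits fully home over the square stem at the bottom, and turn it counter-clockwise (seen from above) until the valve is fully open against its stop. How the stem stands turned is not known: feel for it with light pressure, press and turn gently without forcing, and leave the key standing on the stem. Do not disturb the jar, the brass weight or the timer nearby.

Things in the scene. Friction and masses are not known exactly. Their poses are not given: they have to be found in the camera images.
- key_bar (a point): Centre of the crossbar of the loose steel T-key (about 0.26 kg), which at first stands upright in its holder; grasp it here from above, across the bar. The bar is 90 long (its x axis), 14 wide (y) and 16 high (z). A round 13 mm dia. shank hangs from its middle; z points up along the shank. The key's foot lies 165 mm below this point.
- key_foot (a point): Centre of the underside of the T-key. The lowest 34 mm of the key are a square socket, 29.6 x 29.6 outside, parallel to the bar; its square hole, open below, is 20.6 x 20.6 wide and 28 deep. Same axes as key_bar.
- t_key: The whole T-key, 173 mm high; origin and axes as key_foot.
- key_holder: Fixed round grey cup with a steel flange (84 dia.), 45 high, in which the key stands: bore 46 dia., its floor 8 mm above the bench, so that the crossbar's centre stands 173 mm above the bench. Origin at the centre of the underside, z up.
- valve_post: Fixed upright round aluminium post, 72 dia. (88 at the flared mouth), 125 high, on a steel flange of 104 dia.; two pipes at its +y and -y sides, up to 81 mm from its axis, go down into the bench. Origin at the centre of the underside, on the axis of bore and stem; z up. The bore is 48 dia. (64 at the mouth, tapering over 12 mm); its floor is 20 mm above the origin.
- stem_top (a point): Tip of the stem in the bore, on the post's axis, 50 mm above the bench, 75 below the mouth. Top 8 mm: a round nose, 9 to 19.8 dia., that centres the socket; below 42 mm: 18.4 x 18.4 square. This point does NOT show the stem's angle, which is not measured. The socket drops over the square only within 0.12 rad of alignment, else it rests on the corners. Press 5 to 10 N, never 25.
- key_home (a point): Where key_foot lies when the key is fully home (stem's tip against the socket's end): on the post's axis, 22 mm above the bench; key_bar is then at 187 mm. Stem angle about z = post's yaw + joint valve + hidden play (-1.55 to 0 rad), mod a quarter turn. The stem turns in this play against friction (0.14 N m); at play 0 it takes the valve along counter-clockwise.
- post_mouth (a point): Centre of the mouth of the post's bore, 125 mm above the bench.
- valve (a joint): Valve angle, rad, shown by a dark pointer on a collar near the top of the post, which swings between two lugs: 0 = closed, 0.75 = fully open against the stop; grows counter-clockwise from above. Starts between 0 and 0.1, stays where it is left, resists turning with about 0.2 N m; at the stop the resistance rises steeply. Wrenching with over 0.4 N m would harm it.
- jar_a: Bystander: small clear jar with a white lid, 53 dia., 68 high; origin at the centre of its underside.
- weight_200: Bystander: brass knob weight, 34 dia., 44 high; origin at the centre of its underside.
- timer: Bystander: flat white timer, 66 x 66 x 16; origin at the centre of its underside.

How it is judged:
By the outcome, as a careful person would: the job done as asked, in the order asked, and still so for the second after the job is handed in, with the robot touching nothing.
It also fails if it takes over 72 s, if anything falls off the work surface, if the arm or the gripper's body presses on something with over 40 N, if the wrist force passes 120 N, or if a joint passes its speed limit or range.

## Working session

There is one attempt and no reset: what is moved stays moved. The work goes in short steps, Python scripts to look and compute and a tool call to move; the robot and the scene stay as the last step left them, time stands still between calls to the robot, and variables do not carry over. Pictures are saved under pics/ and viewed, and the job is handed in when it is done.

Besides the shell and the picture viewer there is one more tool, called after ">>>" as name(argument=value, ...), one argument or row to a line, values as JSON. drive_tool: Moves the arm, as the interface text tells. Its arguments: {"type":"object","properties":{"targets":{"type":"array"},"grip_force":{"type":"number"}},"required":["targets"]}

```bash
mkdir -p pics; cat > h.py <<'E'
import numpy as np,cv2
from rig import *
from scipy.spatial.transform import Rotation as R
def snap(n,f):
    im=get_image(n); cv2.imwrite('pics/'+f,cv2.cvtColor(im,cv2.COLOR_RGB2BGR)); return im
def st():
    s=get_state(); return s
def proj(n,P):
    c=calibration(n);P=np.atleast_2d(P);W=np.array(c['world_to_cam']);K=np.array(c['mtx'])
    p=(W[:3,:3]@P.T).T+W[:3,3];q=(K@p.T).T;return q[:,:2]/q[:,2:]
def ray(n,uv,z):
    c=calibration(n);W=np.array(c['world_to_cam']);K=np.array(c['mtx'])
    d=W[:3,:3].T@np.linalg.inv(K)@np.array([*uv,1.]);o=-W[:3,:3].T@W[:3,3]
    return o+d*(z-o[2])/d[2]
E
python3 - <<'E'
from h import *
s=st();print(s)
snap('scene','s0.png');snap('side','d0.png')
for n in('scene','side','wrist'):print(calibration(n))
E
```

```text
{'clock': 0.0, 'qpos': array([ 1.22098873e+00,  2.76584599e-01,  1.50612808e+00,  3.18059631e-05,
        1.36069898e+00, -1.21041090e-01]), 'qd': array([ 1.38562496e-04,  5.86897774e-04,  7.27328638e-04, -3.08431375e-04,
       -6.04466283e-05,  2.48138462e-04]), 'effort': array([ 4.34817230e-04, -4.16778123e+01, -2.45808452e+01,  2.92765990e-04,
        1.09553779e-02,  7.11799899e-07]), 'position': array([0.13021903, 0.55948413, 0.21034769]), 'ee_rot': array([-2.27267473e-04,  1.14137255e-01,  9.93464574e-01, -8.80785285e-04]), 'contact_force': array([ 0.10959464,  0.08052968, -0.10663474]), 'moment': array([-0.01012244,  0.00587313, -0.0107235 ]), 'width': 0.08529438581313784}
{'mtx': array([[414.68830997,   0.        , 319.19245974],
       [  0.        , 414.68830997, 204.19695668],
       [  0.        ,   0.        ,   1.        ]]), 'world_to_cam': array([[ 0.87190981, -0.48956129,  0.0101506 , -0.54922329],
       [-0.35076219, -0.63890421, -0.68466583,  0.20965211],
       [ 0.34167115,  0.5934064 , -0.72878644,  1.21885529],
       [ 0.        ,  0.        ,  0.        ,  
[... 256 characters left out ...]
      [-0.23356911, -0.40027174, -0.88613092,  0.18808391],
       [ 0.41980328,  0.78051059, -0.46321531,  1.40662447],
       [ 0.        ,  0.        ,  0.        ,  1.        ]])}
{'mtx': array([[328.83245353,   0.        , 316.49592502],
       [  0.        , 328.83245353, 207.47325587],
       [  0.        ,   0.        ,   1.        ]]), 'hand_eye': array([[ 5.41337997e-05, -9.51759946e-01, -3.06843613e-01,
         7.89557501e-02],
       [ 9.99999033e-01, -3.74789291e-04,  1.33893347e-03,
        -6.96794322e-04],
       [-1.38934494e-03, -3.06843389e-01,  9.51759005e-01,
        -1.62962663e-01],
       [ 0.00000000e+00,  0.00000000e+00,  0.00000000e+00,
         1.00000000e+00]])}
```

View pics/s0.png

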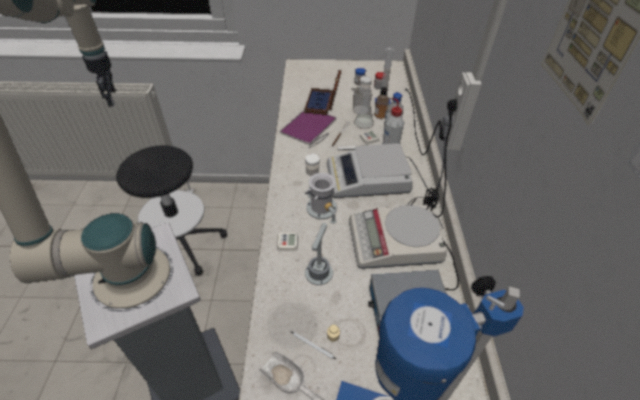

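View pics/d0.png

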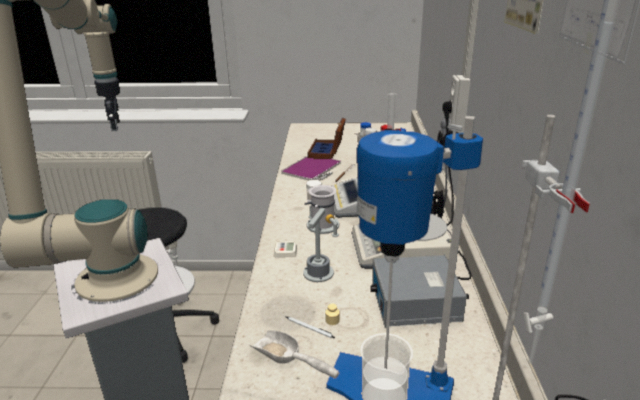

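The scene view shows the holder with the key near (318,268), post near (321,195), timer (288,241), weight (333,332) and jar (313,163). I'll enlarge these.

```bash
python3 - <<'E'
from h import *
for f,n,(a,b,c,d) in(('s0','scene',(265,150,365,290)),('d0','side',(265,170,365,290))):
    im=cv2.imread(f'pics/{f}.png')[b:d,a:c]
    k=int(min(8,590/(d-b)));im=cv2.resize(im,None,fx=k,fy=k,interpolation=cv2.INTER_CUBIC);print(k);cv2.imwrite(f'pics/{f}c.png',im)
print(proj('scene',[[0,0,0],[.13,.56,.21]]),ray('scene',(318,271),0),ray('scene',(321,180),.125),ray('side',(318,270),0.01),ray('side',(321,192),.125))
E
```

```text
4
4
[[132.33149189 275.52640894]
 [115.69173898 107.17139971]] [ 0.48541812 -0.25007571  0.        ] [ 0.62070041 -0.02560154  0.125     ] [ 0.48288913 -0.25624001  0.01      ] [ 0.6101014  -0.04174442  0.125     ]
```

View pics/s0c.png

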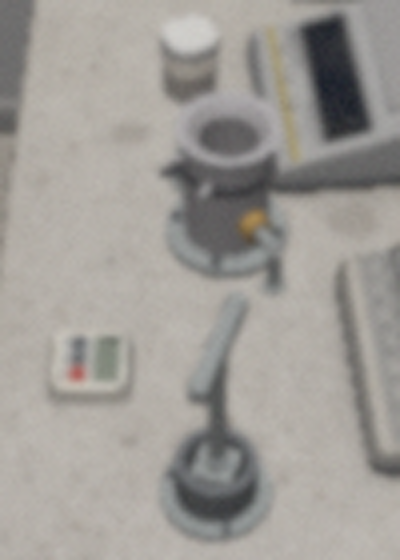

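View pics/d0c.png

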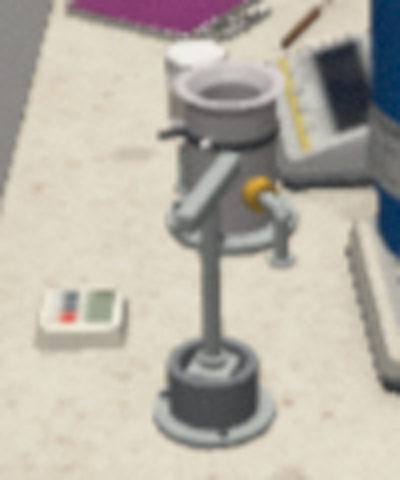

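```bash
python3 - <<'E'
from h import *
for n,a,b,c,m in(('scene',(315.5,246.5),(324,226),(319.7,236.3),(322,183.7)),('side',(313.7,223.8),(322,210.8),(317.8,217.5),(323,192.5))):
    A,B=ray(n,a,.175),ray(n,b,.175);print(n,ray(n,c,.175),A,B,np.degrees(np.arctan2(*(B-A)[1::-1])),np.linalg.norm(B-A),'mouth',ray(n,m,.125))
print(ray('scene',(319,271),.0),ray('side',(318.5,273),.0))
E
```

```text
scene [ 0.48409369 -0.25882568  0.175     ] [ 0.45785841 -0.28315475  0.175     ] [ 0.51190616 -0.23324118  0.175     ] 42.72274510876787 0.07356985768791406 mouth [ 0.61510747 -0.04192702  0.125     ]
side [ 0.48349949 -0.26115526  0.175     ] [ 0.45910242 -0.28509469  0.175     ] [ 0.51030549 -0.23428209  0.175     ] 44.78070281693775 0.07213649988794896 mouth [ 0.61369554 -0.04789278  0.125     ]
[ 0.48802782 -0.25151755  0.        ] [ 0.48398824 -0.25664814  0.        ]
```

>>> drive_tool(
  targets=[0,0,0,-20,-28,-40,1,0,0,0,-33,-45,-40,1,0,0,0,-33,-45,-40,1,0,0,0,-33,-45,0,1,0,0,0,-33,-45,0,1,0,0,0,-33,-45,0,1,0,0,0,-33,-45,0,1,0,0,0,-33,-45,0,1,0,0,0,-33,-45,0,1,0,0,0,-33,-45,0,1,0,0,0,-33,-45,0,1,0,0,0,-33,-45,0,1],
)

```text
clock: 1.6
position: [0.381, -0.0287, 0.3239]
ee_rot: [0.0, 0.114, 0.993, 0.0]
contact_force: [0.2, 0.9, -0.1]
width: 0.0854
```

>>> drive_tool(
  targets=[0,0,0,-33,-45,0,1,0,0,0,-33,-45,0,1,0,0,0,-33,-45,0,1,0,0,0,-33,-45,0,1,0,0,0,-15,-15,0,1,0,0,10,0,0,0,1,0,0,10,0,0,0,1,0,0,10,0,0,0,1,0,0,10,0,0,0,1,0,0,10,0,0,0,1,0,0,10,0,0,0,1,0,0,10,0,0,0,1],
)

```text
clock: 3.1
position: [0.4795, -0.2491, 0.3239]
ee_rot: [-0.001, 0.665, 0.747, 0.0]
contact_force: [0.0, -0.1, -0.4]
width: 0.0855
```

>>> drive_tool(
  targets=[0,0,10,0,0,0,1,0,0,10,0,0,0,1,0,0,10,0,0,0,1,0,0,10,0,0,0,1,0,0,10,0,0,0,1,0,0,3,0,0,0,1,0,0,0,0,0,0,1],
)

```text
clock: 3.98
position: [0.4796, -0.2493, 0.3239]
ee_rot: [-0.0, 0.927, 0.374, -0.0]
contact_force: [0.5, -0.5, 0.0]
width: 0.0855
```

```bash
cat >> h.py <<'E'
def wcam(s):
    H=np.array(calibration('wrist')['hand_eye']);T=np.eye(4);T[:3,:3]=R.from_quat(s['ee_rot'],scalar_first=True).as_matrix();T[:3,3]=s['position'];return T@H
def wray(s,uv,z):
    C=wcam(s);K=np.array(calibration('wrist')['mtx']);d=C[:3,:3]@np.linalg.inv(K)@np.array([*uv,1.]);return C[:3,3]+d*(z-C[2,3])/d[2]
def wproj(s,P):
    C=np.linalg.inv(wcam(s));p=(C[:3,:3]@np.atleast_2d(P).T).T+C[:3,3];q=(np.array(calibration('wrist')['mtx'])@p.T).T;return q[:,:2]/q[:,2:]
def brief(s):
    M=R.from_quat(s['ee_rot'],scalar_first=True).as_matrix()
    print('t',round(s['clock'],2),'p',s['position'].round(4),'yawy',np.degrees(np.arctan2(M[1,1],M[0,1])).round(2),'tilt',M[:2,2].round(4),'F',s['contact_force'].round(2),'M',s['moment'].round(3),'w',round(s['width'],4),'q6',s['qpos'][5].round(3))
E
python3 - <<'E'
from h import *
s=st();brief(s);snap('wrist','w1.png')
print(wproj(s,[[.484,-.26,.181],[.614,-.045,.125]]))
E
```

```text
t 3.98 p [ 0.4796 -0.2493  0.3239] yawy -46.03 tilt [-0.0004  0.0009] F [ 0.47 -0.5   0.01] M [-0.035  0.078  0.011] w 0.0855 q6 0.195
[[327.92553462 191.57463613]
 [257.13906943 -85.91813338]]
```

View pics/w1.png

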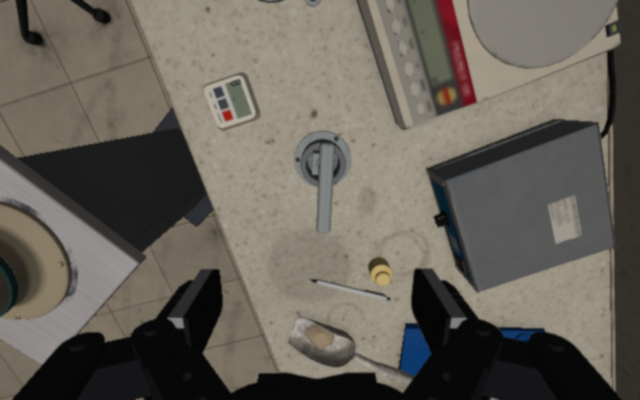

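The wrist view shows the bar running from about (327,141) to (323,232) and the holder flange at (322,158). I'll enlarge it.

```bash
python3 - <<'E'
from h import *
im=cv2.imread('pics/w1.png')[125:245,275:375];cv2.imwrite('pics/w1c.png',cv2.resize(im,None,fx=5,fy=5,interpolation=cv2.INTER_CUBIC))
E
```

```text
(no output)
```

View pics/w1c.png

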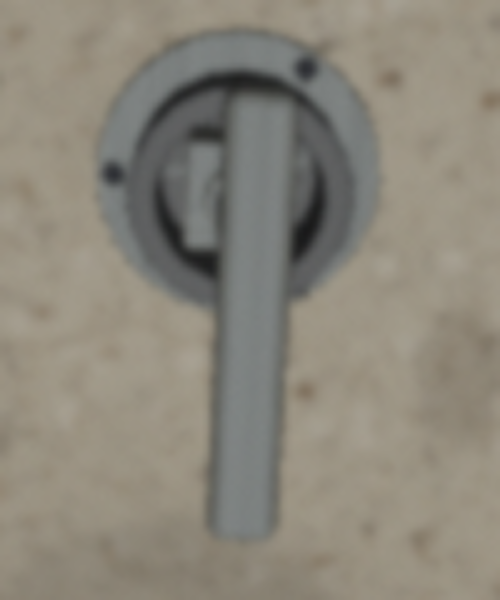

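```bash
python3 - <<'E'
from h import *
s=st();
A=wray(s,(323.4,231.8),.181);B=wray(s,(327.4,143.6),.181);print(A,B,np.linalg.norm(B-A),(A+B)/2,np.degrees(np.arctan2(*(B-A)[1::-1])))
# holder flange
print('flange',wray(s,(322.5,158),.004),'cup bore',wray(s,(323,162),.045))
M=R.from_quat(s['ee_rot'],scalar_first=True).as_matrix();print(M.T@((A+B)/2-s['position']))
E
```

```text
[ 0.45126147 -0.28616524  0.181     ] [ 0.5162274  -0.22778633  0.181     ] 0.08734225613255532 [ 0.48374444 -0.25697579  0.181     ] 41.943119160871724
flange [ 0.4848551 -0.2559671  0.004    ] cup bore [ 0.48579074 -0.25510538  0.045     ]
[-0.00232422  0.00833814  0.14292967]
```

>>> drive_tool(
  targets=[0,0,2,-2,8,0,1,0,0,0,0,0,50,1,0,0,0,0,0,40,1,0,0,0,0,0,0,1],
)

```text
clock: 4.53
position: [0.4822, -0.2564, 0.231]
ee_rot: [-0.003, 0.934, 0.357, -0.002]
contact_force: [0.4, 0.1, 0.6]
width: 0.0854
```

```bash
python3 - <<'E'
from h import *
s=st();brief(s);snap('wrist','w2.png')
print(wproj(s,[[.4837,-.257,.181],[.4513,-.2862,.181],[.5162,-.2278,.181]]))
E
```

```text
t 4.53 p [ 0.4822 -0.2564  0.231 ] yawy -48.14 tilt [-0.0061  0.0043] F [0.4  0.13 0.6 ] M [-0.004  0.017 -0.035] w 0.0854 q6 0.224
[[319.15524965 219.55612318]
 [319.18176948 275.79471882]
 [319.22874753 156.10840018]]
```

View pics/w2.png

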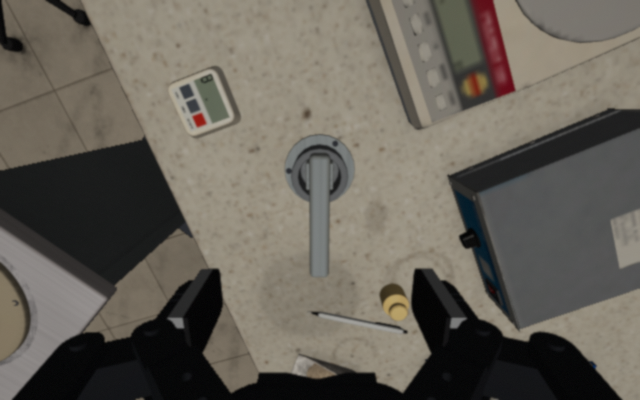

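The bar runs (319,153)–(319,276), lined up with the tool, and matches the estimate. Descending to grasp.

>>> drive_tool(
  targets=[0,0,0,0.7,1.3,40,1,0,0,0,0,0,30,1,0,0,0,0,0,7,1,0,0,0,0,0,0,1,0,0,0,0,0,0,0,0,0,0,0,0,0,0,0,0,0,0,0,0,0,0,0,0,0,0,0,0,0,0,0,0,0,0,0,0,0,0,0,0,0,0],
  grip_force=70,
)

```text
clock: 5.82
position: [0.4856, -0.258, 0.1575]
ee_rot: [0.0, 0.934, 0.357, 0.0]
contact_force: [-0.0, 0.2, 3.6]
width: 0.0107
```

```bash
python3 - <<'E'
from h import *
s=st();brief(s);snap('wrist','w3.png')
E
```

```text
t 5.83 p [ 0.4856 -0.258   0.1575] yawy -48.11 tilt [ 0.0008 -0.0004] F [-0.03  0.17  3.63] M [ 0.102  0.079 -0.043] w 0.0107 q6 0.225
```

View pics/w3.png

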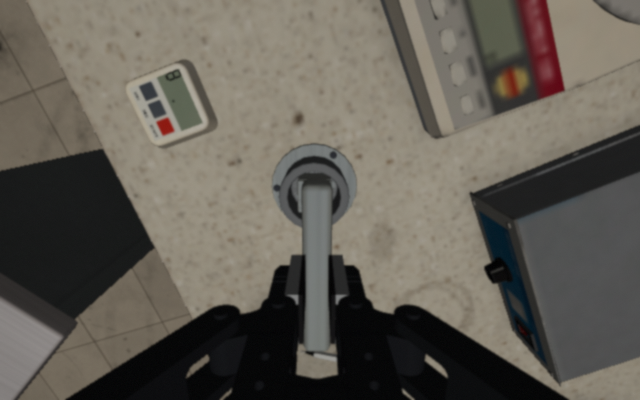

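```bash
python3 - <<'E'
from h import *
s=st();M=R.from_quat(s['ee_rot'],scalar_first=True).as_matrix()
for uv in((316.5,352),(318,186)):
    print(M.T@(wray(s,uv,.181)-s['position']))
E
```

```text
[-4.56277295e-02  7.32591109e-05 -2.35015644e-02]
[ 0.04299482  0.0007229  -0.02346836]
```

>>> drive_tool(
  targets=[0,0,0,0,0,0,0,0,0,0,0,0,-5,0,0,0,0,0,0,0,0,0,0,0,0,0,0,0],
)

```text
clock: 6.38
position: [0.485, -0.2577, 0.1613]
ee_rot: [-0.001, 0.934, 0.357, -0.0]
contact_force: [-0.1, 0.5, -3.3]
width: 0.0111
```

```bash
python3 - <<'E'
from h import *
s=st();brief(s)
E
```

```text
t 6.38 p [ 0.485  -0.2577  0.1613] yawy -48.11 tilt [-0.0011  0.0008] F [-0.11  0.47 -3.34] M [ 0.04  -0.004 -0.001] w 0.0111 q6 0.225
```

>>> drive_tool(
  targets=[0,0,0,0,0,-15,0,0,0,0,0,0,-25,0,0,0,0,0,0,-25,0,0,0,0,0,0,-25,0,0,0,0,0,0,-25,0,0,0,0,0,0,-25,0,0,0,0,0,0,-15,0,0,0,0,0,0,0,0,0,0,0,0,0,0,0],
)

```text
clock: 7.5
position: [0.4848, -0.2575, 0.316]
ee_rot: [-0.001, 0.934, 0.357, -0.001]
contact_force: [0.8, 0.1, -3.4]
width: 0.0106
```

```bash
python3 - <<'E'
from h import *
s=st();brief(s);snap('wrist','w4.png');snap('scene','s4.png');snap('side','d4.png')
a=cv2.imread('pics/s4.png')[120:300,240:400];b=cv2.imread('pics/d4.png')[120:300,240:400]
cv2.imwrite('pics/c4.png',cv2.resize(np.hstack([a,b]),None,fx=2.5,fy=2.5,interpolation=cv2.INTER_CUBIC))
E
```

```text
t 7.5 p [ 0.4848 -0.2575  0.316 ] yawy -48.11 tilt [-0.0016  0.0012] F [ 0.83  0.09 -3.4 ] M [ 0.036 -0.014  0.052] w 0.0106 q6 0.225
```

View pics/w4.png

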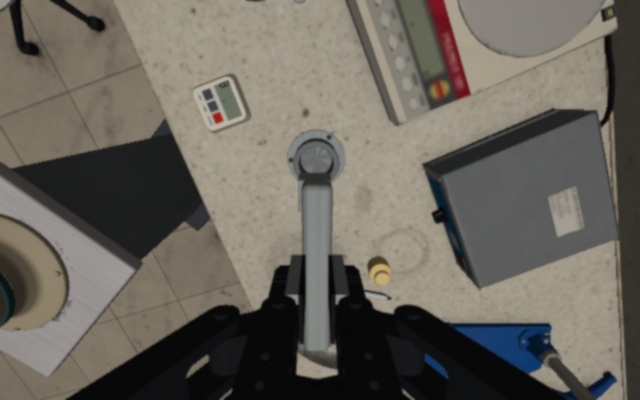

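View pics/c4.png

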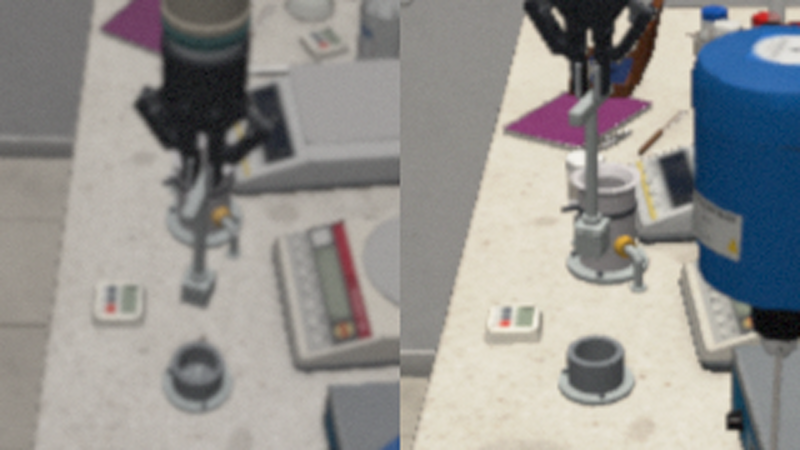

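>>> drive_tool(
  targets=[0,0,0,10,-6,0,0,0,0,0,24,-12,0,0,0,0,0,30,-16,0,0,0,0,0,30,-16,0,0,0,0,0,24,-12,0,0,0,0,0,15,-7,0,0,0,0,0,5,-3,0,0,0,0,0,0,0,0,0,0,0,0,0,0,0,0],
)

```text
clock: 8.78
position: [0.5397, -0.113, 0.317]
ee_rot: [0.0, 0.934, 0.357, -0.0]
contact_force: [0.5, 0.5, -2.5]
width: 0.0103
```

```bash
python3 - <<'E'
from h import *
s=st();brief(s);snap('wrist','w5.png')
print(wproj(s,[.614,-.045,.125]))
E
```

```text
t 8.78 p [ 0.5397 -0.113   0.317 ] yawy -48.17 tilt [-0.0002 -0.0005] F [ 0.49  0.46 -2.48] M [-0.032  0.03   0.078] w 0.0103 q6 0.508
[[315.5222301   77.91617094]]
```

View pics/w5.png

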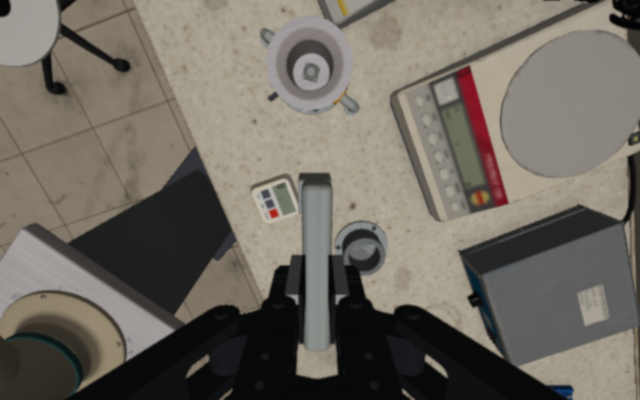

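```bash
python3 - <<'E'
from h import *
im=cv2.imread('pics/w5.png')[5:125,250:370];cv2.imwrite('pics/w5c.png',cv2.resize(im,None,fx=5,fy=5,interpolation=cv2.INTER_CUBIC))
E
```

```text
(no output)
```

View pics/w5c.png

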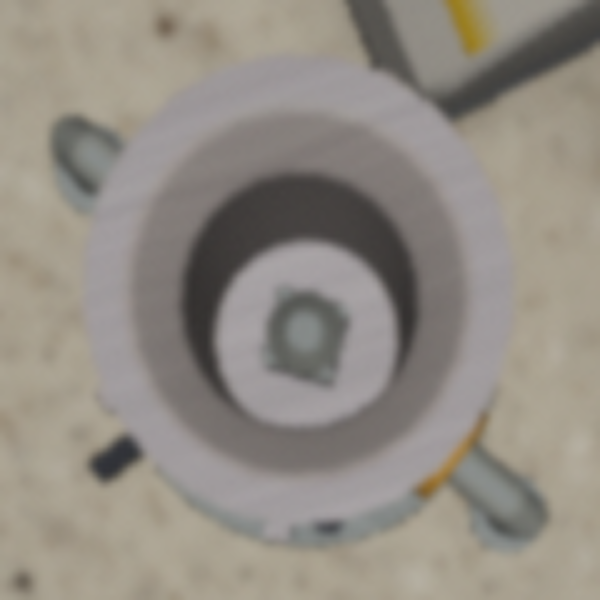

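```bash
python3 - <<'E'
from h import *
s=st()
f=lambda u,v:(250+(u+.5)/5-.5,5+(v+.5)/5-.5)
for n,p,z in(('outer',(300,285),.125),('inner',(300,291),.125),('bore113',(300,297),.113),('floor',(306,334),.02),('stem',(302,335),.05)):print(n,wray(s,f(*p),z).round(4))
a=[wray(s,f(*p),.034) for p in((283,287),(348,318),(333,384),(268,365))]
a=[wray(s,f(*p),.042) for p in((283,287),(348,318),(333,384),(268,365))]
for i in range(4):
    d=a[(i+1)%4]-a[i];print(np.linalg.norm(d).round(4),np.degrees(np.arctan2(d[1],d[0])).round(1)%90)
d=wray(s,f(75,150),.03)-wray(s,f(512,510),.03);print(np.degrees(np.arctan2(d[1],d[0]))-90)
A,B=wray(s,f(130,450),.1),wray(s,f(100,472),.1);c=np.array([.614,-.047,.1]);print([np.degrees(np.arctan2(*(q-c)[1::-1])) for q in (A,B)])
M=R.from_quat(s['ee_rot'],scalar_first=True).as_matrix();print((M.T@(c-s['position'])))
for uv in((316.5,348),(316.5,184)):
    print(M.T@(wray(s,uv,s['position'][2]+.0235)-s['position']))
E
```

```text
outer [ 0.6214 -0.0306  0.125 ]
inner [ 0.6206 -0.0313  0.125 ]
bore113 [ 0.6205 -0.031   0.113 ]
floor [ 0.6206 -0.0304  0.02  ]
stem [ 0.6183 -0.0319  0.05  ]
0.0174 18.099999999999994
0.0156 28.19999999999999
0.0167 26.5
0.0182 29.5
4.313521709467167
[np.float64(149.08937941741706), np.float64(151.53616671145514)]
[0.09942194 0.00028798 0.21695306]
[-4.31141561e-02  7.37400700e-05 -2.34846236e-02]
[ 4.39025669e-02  6.87205587e-05 -2.35156407e-02]
```

```bash
python3 - <<'E'
from h import *
c=np.array([.6205,-.031,.125])
t=np.linspace(0,2*np.pi,60)
im={}
for n,f in(('scene','s0'),('side','d0')):
    a=cv2.imread(f'pics/{f}.png');x0,y0=280,140
    b=cv2.resize(a[y0:y0+100,x0:x0+70],None,fx=5.6,fy=5.6,interpolation=cv2.INTER_CUBIC)
    for r,z,col in((.044,.125,(0,0,255)),(.052,0.004,(0,255,0)),(.032,.125,(255,0,0))):
        P=np.c_[c[0]+r*np.cos(t),c[1]+r*np.sin(t),0*t+z]
        p=(proj(n,P)-[x0,y0]+.5)*5.6
        cv2.polylines(b,[np.int32(p)],True,col,1)
    im[n]=b
cv2.imwrite('pics/ov.png',np.hstack([im['scene'],im['side']]))
E
```

```text
(no output)
```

View pics/ov.png

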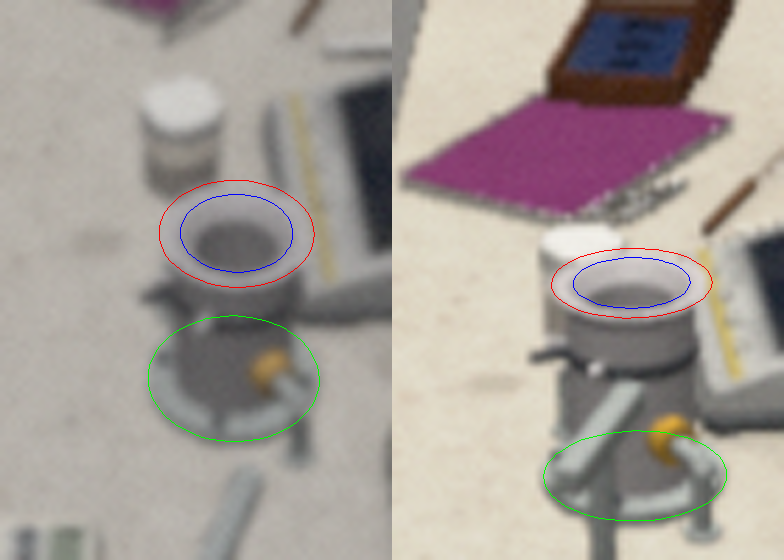

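>>> drive_tool(
  targets=[0,0,7.6,0,0,0,0,0,0,7.6,0,0,0,0,0,0,0,15,-5,0,0,0,0,0,30,-11,0,0,0,0,0,30,-10,0,0,0,0,0,24,-8,0,0,0,0,0,9,-3,0,0,0,0,0,0,0,0,0,0,0,0,0,0,0,0],
)

```text
clock: 9.95
position: [0.6193, -0.0312, 0.3171]
ee_rot: [0.0, 0.973, 0.231, -0.0]
contact_force: [-0.4, 0.3, -3.7]
width: 0.0107
```

```bash
cat > ov.py <<'E'
from h import *
def ov(name,foot,yaw,x0=290,y0=130,w=70,h=100):
    t=np.linspace(0,2*np.pi,60);out=[];c=np.array([.620,-.0313])
    for n in('scene','side'):
        a=cv2.cvtColor(get_image(n),cv2.COLOR_RGB2BGR);b=cv2.resize(a[y0:y0+h,x0:x0+w],None,fx=5.6,fy=5.6,interpolation=cv2.INTER_CUBIC)
        def L(P,col): cv2.polylines(b,[np.int32((proj(n,P)-[x0,y0]+.5)*5.6)],True,col,1)
        for r,z in((.044,.125),(.032,.125)):L(np.c_[c[0]+r*np.cos(t),c[1]+r*np.sin(t),0*t+z],(0,0,255))
        e=np.array([np.cos(yaw),np.sin(yaw),0]);g=np.array([-e[1],e[0],0]);f=np.array(foot)
        for z in(0,.034):L(np.array([f+.0148*(i*e+j*g)+[0,0,z] for i,j in((1,1),(1,-1),(-1,-1),(-1,1))]),(0,255,0))
        L(np.array([f+i*.045*e+j*.007*g+[0,0,.173] for i,j in((1,1),(1,-1),(-1,-1),(-1,1))]),(255,0,0))
        out.append(b)
    cv2.imwrite('pics/'+name,np.hstack(out))
E
python3 - <<'E'
from ov import *
s=st();brief(s)
p=s['position'];ov('ov1.png',[p[0],p[1],p[2]-.1495],np.radians(26.6))
snap('wrist','w6.png')
E
```

```text
t 9.95 p [ 0.6193 -0.0312  0.3171] yawy -63.32 tilt [-0.0005 -0.0005] F [-0.35  0.26 -3.65] M [ 0.044  0.015 -0.056] w 0.0107 q6 0.943
```

View pics/ov1.png

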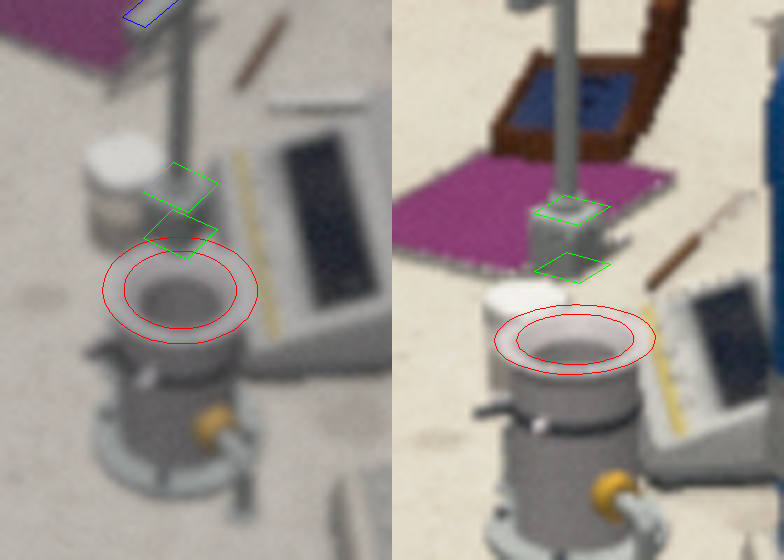

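View pics/w6.png

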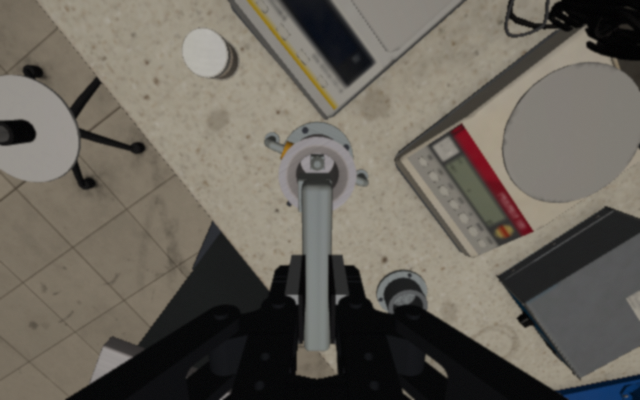

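```bash
python3 - <<'E'
from h import *
s=st()
im=cv2.imread('pics/w6.png')[115:215,267:367];b=cv2.resize(im,None,fx=6,fy=6,interpolation=cv2.INTER_CUBIC)
t=np.linspace(0,2*np.pi,60);c=np.array([.620,-.0313])
for r,z in((.044,.125),(.032,.125),(.024,.02),(.0045,.05)):
    P=np.c_[c[0]+r*np.cos(t),c[1]+r*np.sin(t),0*t+z]
    cv2.polylines(b,[np.int32((wproj(s,P)-[267,115]+.5)*6)],True,(0,0,255),1)
cv2.imwrite('pics/w6c.png',b)
E
```

```text
(no output)
```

View pics/w6c.png

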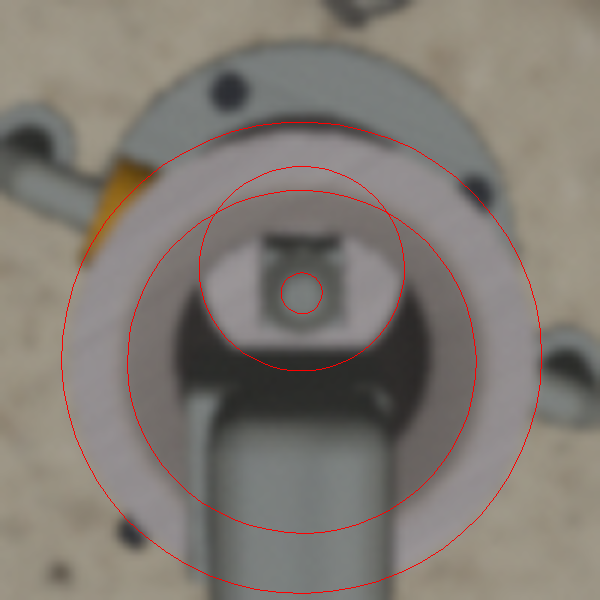

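The stem's square shows at about (317,163), parallel to the key, and the overlay circles agree with the post. Going down.

>>> drive_tool(
  targets=[0,0,0,0.6,0.3,10,0,0,0,0,0,0,20,0,0,0,0,0,0,20,0,0,0,0,0,0,20,0,0,0,0,0,0,20,0,0,0,0,0,0,10,0,0,0,0,0,0,0,0,0,0,0,0,0,0,0],
)

```text
clock: 11.1
position: [0.621, -0.0307, 0.2178]
ee_rot: [0.0, 0.973, 0.231, 0.001]
contact_force: [-0.4, 0.8, -3.3]
width: 0.0106
```

```bash
python3 -c "
from h import *
brief(st())"
```

```text
t 11.1 p [ 0.621  -0.0307  0.2178] yawy -63.31 tilt [ 0.0014 -0.0001] F [-0.43  0.77 -3.3 ] M [ 0.051 -0.035 -0.024] w 0.0106 q6 0.944
```

>>> drive_tool(
  targets=[0,0,0,0,0,8,0,0,0,0,0,0,8,0,0,0,0,0,0,4,0,0,0,0,0,0,2,0,0,0,0,0,0,0,0],
)

```text
clock: 11.72
position: [0.6206, -0.0306, 0.1949]
ee_rot: [-0.0, 0.973, 0.231, -0.0]
contact_force: [0.6, 0.5, -2.5]
width: 0.0108
```

>>> drive_tool(
  targets=[0,0,0,0,0,2,0,0,0,0,0,0,2,0,0,0,0,0,0,2,0,0,0,0,0,0,0,0],
)

```text
clock: 12.22
position: [0.6204, -0.0306, 0.1887]
ee_rot: [-0.0, 0.973, 0.231, -0.0]
contact_force: [-0.7, -0.4, -3.2]
width: 0.0105
```

```bash
python3 -c "
from h import *
brief(st())"
```

```text
t 12.22 p [ 0.6204 -0.0306  0.1887] yawy -63.31 tilt [-0.0003  0.    ] F [-0.67 -0.41 -3.22] M [-0.135 -0.033 -0.002] w 0.0105 q6 0.944
```

>>> drive_tool(
  targets=[0,0,0,0,0,2,0,0,0,0,0,0,2,0,0,0,0,0,0,2,0,0,0,0,0,0,0,0],
)

```text
clock: 12.72
position: [0.6204, -0.0306, 0.1827]
ee_rot: [-0.0, 0.973, 0.231, -0.0]
contact_force: [0.4, -1.0, -1.3]
width: 0.0106
```

>>> drive_tool(
  targets=[0,0,0,0,0,2,0,0,0,0,0,0,2,0,0,0,0,0,0,2,0,0,0,0,0,0,0,0],
)

```text
clock: 13.22
position: [0.6204, -0.0306, 0.1767]
ee_rot: [-0.0, 0.973, 0.231, -0.0]
contact_force: [0.0, -0.9, -1.5]
width: 0.0107
```

```bash
python3 -c "
from h import *
brief(st())"
```

```text
t 13.22 p [ 0.6204 -0.0306  0.1767] yawy -63.31 tilt [-0.0004  0.0001] F [ 0.04 -0.9  -1.45] M [-0.196 -0.133  0.057] w 0.0107 q6 0.944
```

Sliding over the square. Continuing gently to the end stop (expected TCP z ≈ 0.1715).

>>> drive_tool(
  targets=[0,0,0,0,0,2,0,0,0,0,0,0,1,0,0,0,0,0,0,0,0],
)

```text
clock: 13.6
position: [0.6205, -0.0305, 0.1739]
ee_rot: [-0.0, 0.973, 0.231, -0.0]
contact_force: [0.5, -0.2, -3.1]
width: 0.0105
```

>>> drive_tool(
  targets=[0,0,0,0,0,1,0,0,0,0,0,0,1,0,0,0,0,0,0,0,0],
)

```text
clock: 13.98
position: [0.6205, -0.0306, 0.1719]
ee_rot: [-0.0, 0.973, 0.231, -0.0]
contact_force: [-0.2, -0.1, -2.5]
width: 0.0105
```

```bash
python3 -c "
from h import *
brief(st())"
```

```text
t 13.97 p [ 0.6205 -0.0306  0.1719] yawy -63.31 tilt [-0.0002  0.0001] F [-0.18 -0.1  -2.52] M [-0.181 -0.055 -0.041] w 0.0105 q6 0.944
```

>>> drive_tool(
  targets=[0,0,0,0,0,1,0,0,0,0,0,0,0,0,0,0,0,0,0,0,0],
)

```text
clock: 14.35
position: [0.6208, -0.0306, 0.1714]
ee_rot: [0.0, 0.973, 0.231, 0.0]
contact_force: [0.7, -0.5, 0.9]
width: 0.0107
```

>>> drive_tool(
  targets=[0,0,0,0,0,1,0,0,0,0,0,0,0,0,0,0,0,0,0,0,0],
)

```text
clock: 14.72
position: [0.6213, -0.0307, 0.1713]
ee_rot: [0.0, 0.973, 0.231, 0.001]
contact_force: [0.2, -0.4, 5.8]
width: 0.0109
```

```bash
python3 -c "
from h import *
brief(st())"
```

```text
t 14.72 p [ 0.6213 -0.0307  0.1713] yawy -63.31 tilt [ 0.0025 -0.0003] F [ 0.19 -0.42  5.77] M [-0.162 -0.001 -0.017] w 0.0109 q6 0.944
```

Home: z stalled at 0.1713 with about 8 N net. Easing off slightly and starting to turn CCW.

>>> drive_tool(
  targets=[0,0,-2,0,0,-1,0,0,0,-3,0,0,0,0,0,0,-3,0,0,0,0,0,0,-3,0,0,0,0],
)

```text
clock: 15.22
position: [0.6207, -0.0307, 0.1713]
ee_rot: [0.0, 0.946, 0.324, 0.0]
contact_force: [-0.8, -0.2, 3.7]
width: 0.0107
```

```bash
python3 -c "
from h import *
brief(st())"
```

```text
t 15.22 p [ 0.6207 -0.0307  0.1713] yawy -52.18 tilt [0.0006 0.    ] F [-0.82 -0.17  3.7 ] M [-0.12  -0.07  -0.203] w 0.0107 q6 0.749
```

>>> drive_tool(
  targets=[0,0,-3,0,0,0,0,0,0,-3,0,0,0,0,0,0,-3,0,0,0,0,0,0,-3,0,0,0,0],
)

```text
clock: 15.72
position: [0.6207, -0.0306, 0.1713]
ee_rot: [0.0, 0.907, 0.421, 0.0]
contact_force: [0.6, -1.2, 3.4]
width: 0.0106
```

```bash
python3 -c "
from h import *
brief(st());snap('wrist','w7.png');snap('side','d7.png')
a=cv2.imread('pics/d7.png')[130:230,290:380];cv2.imwrite('pics/d7c.png',cv2.resize(a,None,fx=6,fy=6,interpolation=cv2.INTER_CUBIC))"
```

```text
t 15.72 p [ 0.6207 -0.0306  0.1713] yawy -40.19 tilt [0.0005 0.0002] F [ 0.58 -1.18  3.42] M [-0.023 -0.033 -0.123] w 0.0106 q6 0.54
```

View pics/d7c.png

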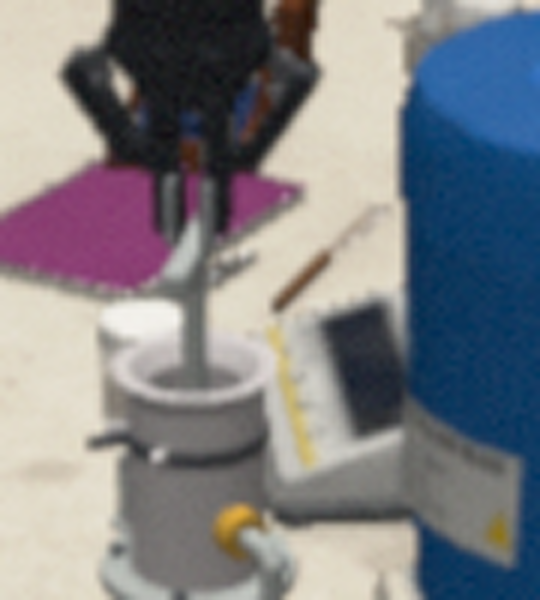

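View pics/w7.png

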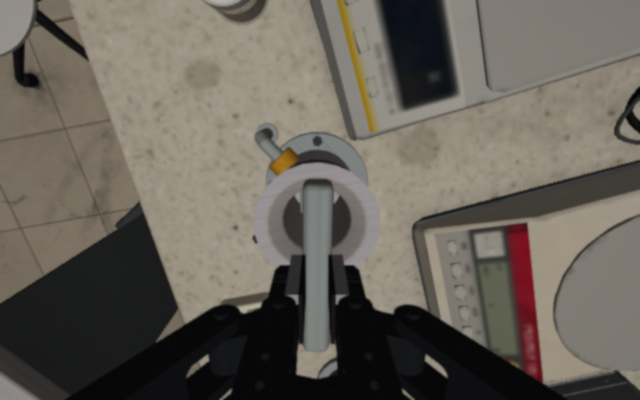

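In the side view the pointer still stands at about (305,203), so I'm in the play. Carrying on.

>>> drive_tool(
  targets=[0,0,-3,0,0,0,0,0,0,-3,0,0,0,0,0,0,-3,0,0,0,0,0,0,-3,0,0,0,0,0,0,-3,0,0,0,0,0,0,-3,0,0,0,0,0,0,-3,0,0,0,0,0,0,-3,0,0,0,0,0,0,-3,0,0,0,0],
)

```text
clock: 16.95
position: [0.6206, -0.0304, 0.1713]
ee_rot: [-0.0, 0.784, 0.621, 0.0]
contact_force: [0.8, -0.1, 4.4]
width: 0.0107
```

```bash
python3 -c "
from h import *
brief(st())"
```

```text
t 16.95 p [ 0.6206 -0.0304  0.1713] yawy -13.25 tilt [0.0004 0.0005] F [ 0.79 -0.06  4.41] M [-0.033 -0.029 -0.172] w 0.0107 q6 0.07
```

>>> drive_tool(
  targets=[0,0,-3,0,0,0,0,0,0,-3,0,0,0,0,0,0,-3,0,0,0,0,0,0,-3,0,0,0,0],
)

```text
clock: 17.45
position: [0.6205, -0.0304, 0.1713]
ee_rot: [-0.0, 0.715, 0.699, 0.0]
contact_force: [-0.3, 0.6, 4.1]
width: 0.0107
```

```bash
python3 -c "
from h import *
brief(st())"
```

```text
t 17.45 p [ 0.6205 -0.0304  0.1713] yawy -1.25 tilt [0.0002 0.0005] F [-0.3   0.63  4.12] M [-0.031  0.048 -0.161] w 0.0107 q6 -0.139
```

>>> drive_tool(
  targets=[0,0,-3,0,0,0,0,0,0,-3,0,0,0,0,0,0,-3,0,0,0,0],
)

```text
clock: 17.82
position: [0.6205, -0.0304, 0.1713]
ee_rot: [-0.0, 0.658, 0.753, 0.0]
contact_force: [-0.8, 0.6, 4.1]
width: 0.0105
```

```bash
python3 -c "
from h import *
brief(st())"
```

```text
t 17.82 p [ 0.6205 -0.0304  0.1713] yawy 7.75 tilt [0.0001 0.0005] F [-0.75  0.63  4.14] M [ 0.016  0.054 -0.178] w 0.0105 q6 -0.297
```

>>> drive_tool(
  targets=[0,0,-2,0,0,0,0,0,0,-2,0,0,0,0,0,0,-2,0,0,0,0],
)

```text
clock: 18.2
position: [0.6206, -0.0305, 0.1713]
ee_rot: [0.0, 0.617, 0.787, 0.0]
contact_force: [-0.1, 0.1, 5.0]
width: 0.011
```

```bash
python3 -c "
from h import *
brief(st());snap('side','d8.png');snap('wrist','w8.png')
a=cv2.imread('pics/d8.png')[130:230,290:380];cv2.imwrite('pics/d8c.png',cv2.resize(a,None,fx=6,fy=6,interpolation=cv2.INTER_CUBIC))"
```

```text
t 18.2 p [ 0.6206 -0.0305  0.1713] yawy 13.79 tilt [0.0004 0.0002] F [-0.09  0.08  4.99] M [-0.046 -0.008 -0.116] w 0.011 q6 -0.402
```

View pics/d8c.png

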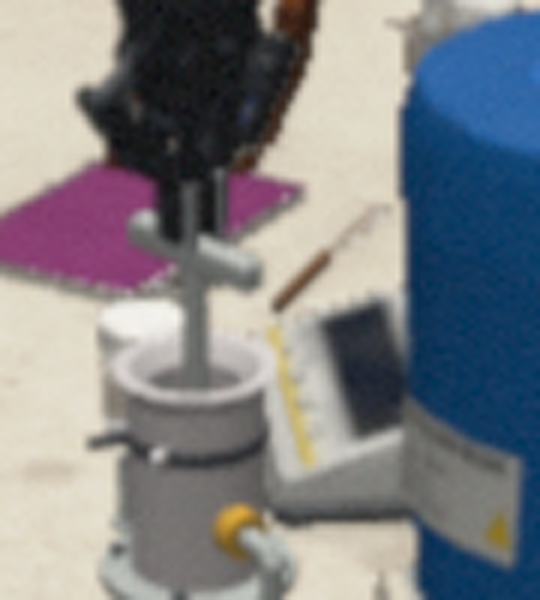

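View pics/w8.png

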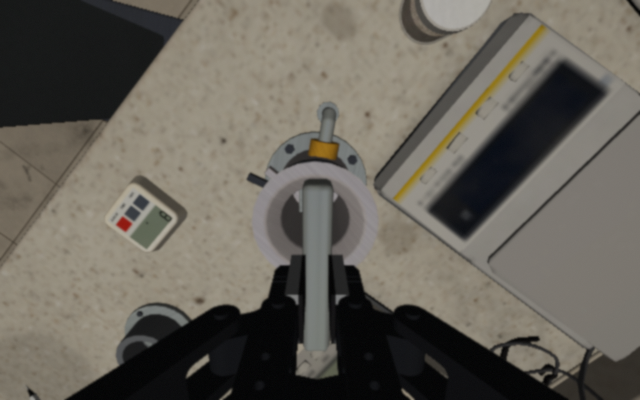

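>>> drive_tool(
  targets=[0,0,-2,0,0,0,0,0,0,-2,0,0,0,0,0,0,-2,0,0,0,0],
)

```text
clock: 18.68
position: [0.6206, -0.0305, 0.1713]
ee_rot: [0.0, 0.575, 0.818, 0.0]
contact_force: [-0.3, -0.4, 5.7]
width: 0.0109
```

```bash
cat >> h.py <<'E'
def ptr(f):
    s=st();brief(s);im=get_image('wrist');im=cv2.cvtColor(im,cv2.COLOR_RGB2BGR);cv2.imwrite('pics/'+f+'.png',im)
    # unroll ring: for world angles, radius .044..0.062 at z=.1
    c=np.array([.6203,-.031]);a=np.radians(np.arange(60,250,.5));r=np.linspace(.046,.075,60)
    P=np.array([[c[0]+q*np.cos(t),c[1]+q*np.sin(t),.100] for q in r for t in a]);uv=wproj(s,P).astype(np.float32).reshape(60,-1,2)
    g=cv2.remap(im,uv[...,0],uv[...,1],cv2.INTER_LINEAR);cv2.imwrite('pics/'+f+'u.png',cv2.resize(g,(760,240)))
E
python3 -c "
from h import *
ptr('w9')"
```

```text
t 18.68 p [ 0.6206 -0.0305  0.1713] yawy 19.79 tilt [0.0004 0.0002] F [-0.31 -0.41  5.67] M [ 0.005  0.046 -0.208] w 0.0109 q6 -0.507
```

View pics/w9u.png

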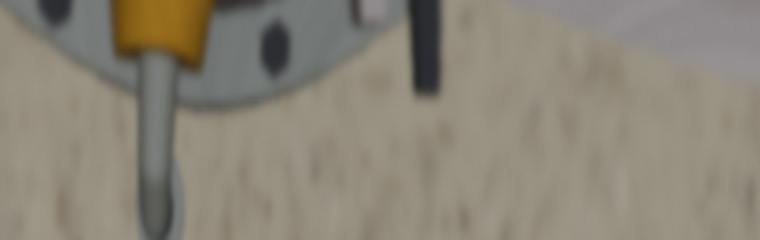

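View pics/w9.png

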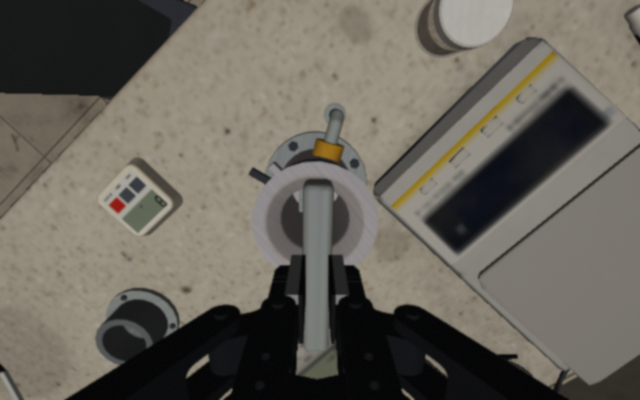

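```bash
python3 - <<'E'
from h import *
C=np.array([.6203,-.031])
class _:pass
def mk(p,q): return {'position':np.array(p),'ee_rot':np.array(q)}
def yq(yd): # yawy deg -> quat pointing down
    y=np.radians(yd);Y=np.array([np.cos(y),np.sin(y),0]);Z=np.array([0,0,-1.]);X=np.cross(Y,Z);return R.from_matrix(np.c_[X,Y,Z]).as_quat(scalar_first=True)
for f,p,y in(('w5',(.5397,-.113,.317),-48.17),('w8',(.6206,-.0305,.1713),13.79),('w9',(.6206,-.0305,.1713),19.79)):
    s=mk(p,yq(y));im=cv2.imread(f'pics/{f}.png')
    a=np.radians(np.arange(60,250,.5));r=np.linspace(.046,.075,60)
    P=np.array([[C[0]+q*np.cos(t),C[1]+q*np.sin(t),.100] for q in r for t in a]);uv=wproj(s,P).astype(np.float32).reshape(60,-1,2)
    g=cv2.remap(im,uv[...,0],uv[...,1],cv2.INTER_LINEAR).astype(int).sum(2)
    row=g[15:20].mean(0);b=np.arange(60,250,.5);m=(b>140)&(b<200)&(row<230);print(f,b[m].mean() if m.any() else row[(b>140)&(b<200)].min(), m.sum())
E
```

```text
w5 168.5 9
w8 164.5 13
w9 166.5 13
```

>>> drive_tool(
  targets=[0,0,-2,0,0,0,0,0,0,-2,0,0,0,0,0,0,-2,0,0,0,0],
)

```text
clock: 19.1
position: [0.6206, -0.0305, 0.1712]
ee_rot: [0.0, 0.532, 0.847, 0.0]
contact_force: [-0.8, 0.3, 5.1]
width: 0.0107
```

```bash
cat >> h.py <<'E'
def pang(f):
    s=st();brief(s);im=cv2.cvtColor(get_image('wrist'),cv2.COLOR_RGB2BGR);cv2.imwrite('pics/'+f+'.png',im);C=np.array([.6203,-.031])
    b=np.arange(60,290,.5);a=np.radians(b);r=np.linspace(.046,.075,60)
    P=np.array([[C[0]+q*np.cos(t),C[1]+q*np.sin(t),.100] for q in r for t in a]);uv=wproj(s,P).astype(np.float32).reshape(60,-1,2)
    G=cv2.remap(im,uv[...,0],uv[...,1],cv2.INTER_LINEAR);cv2.imwrite('pics/'+f+'u.png',cv2.resize(G,(760,200)))
    row=G.astype(int).sum(2)[15:20].mean(0);m=(b>140)&(b<230)&(row<230);print('ptr',b[m])
E
python3 -c "
from h import *
pang('w10')"
```

```text
t 19.1 p [ 0.6206 -0.0305  0.1712] yawy 25.78 tilt [0.0002 0.0003] F [-0.77  0.3   5.1 ] M [ 0.039  0.125 -0.264] w 0.0107 q6 -0.611
ptr [169.  169.5 170.  170.5 171.  171.5 172.  172.5 173.  173.5 174.  174.5
 175. ]
```

>>> drive_tool(
  targets=[0,0,-2,0,0,0,0,0,0,-2,0,0,0,0,0,0,-2,0,0,0,0],
)

```text
clock: 19.52
position: [0.6205, -0.0305, 0.1713]
ee_rot: [-0.0, 0.486, 0.874, 0.0]
contact_force: [0.4, 0.5, 5.6]
width: 0.0103
```

```bash
python3 -c "
from h import *
pang('w11')"
```

```text
t 19.52 p [ 0.6205 -0.0305  0.1713] yawy 31.78 tilt [0.0002 0.0003] F [0.39 0.49 5.6 ] M [-0.013  0.096 -0.175] w 0.0103 q6 -0.716
ptr [175.  175.5 176.  176.5 177.  177.5 178.  178.5 179.  179.5 180.  180.5
 181. ]
```

>>> drive_tool(
  targets=[0,0,-2,0,0,0,0,0,0,-2,0,0,0,0,0,0,-2,0,0,0,0,0,0,-2,0,0,0,0,0,0,-2,0,0,0,0,0,0,-2,0,0,0,0],
)

```text
clock: 20.32
position: [0.6204, -0.0305, 0.1713]
ee_rot: [-0.0, 0.392, 0.92, 0.0]
contact_force: [-0.7, 0.2, 6.3]
width: 0.0106
```

```bash
python3 -c "
from h import *
pang('w12')"
```

```text
t 20.32 p [ 0.6204 -0.0305  0.1713] yawy 43.78 tilt [-0.      0.0003] F [-0.69  0.19  6.33] M [ 0.077  0.081 -0.215] w 0.0106 q6 -0.925
ptr [140.5 141.  186.5 187.  187.5 188.  188.5 189.  189.5 190.  190.5 191.
 191.5 192.  192.5 193. ]
```

>>> drive_tool(
  targets=[0,0,-2,0,0,0,0,0,0,-2,0,0,0,0,0,0,-2,0,0,0,0],
)

```text
clock: 20.75
position: [0.6204, -0.0305, 0.1713]
ee_rot: [-0.0, 0.344, 0.939, 0.0]
contact_force: [-0.3, 0.2, 4.6]
width: 0.0107
```

```bash
python3 -c "
from h import *
pang('w13')"
```

```text
t 20.75 p [ 0.6204 -0.0305  0.1713] yawy 49.78 tilt [-0.0001  0.0003] F [-0.29  0.23  4.56] M [ 0.056  0.125 -0.199] w 0.0107 q6 -1.03
ptr [140.5 141.  141.5 142.  142.5 143.  143.5 192.5 193.  193.5 194.  194.5
 195.  195.5 196.  196.5 197.  197.5 198.  198.5]
```

View pics/w13.png

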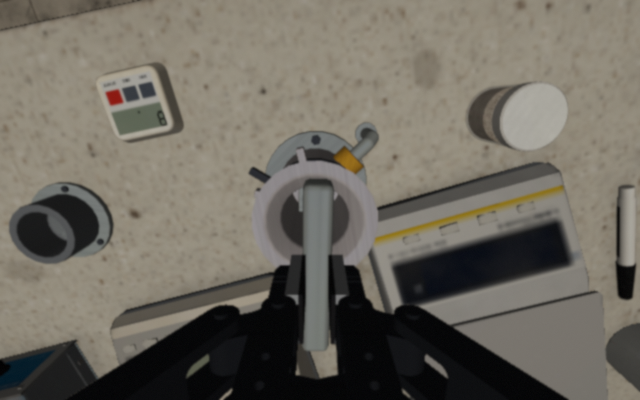

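View pics/w13u.png

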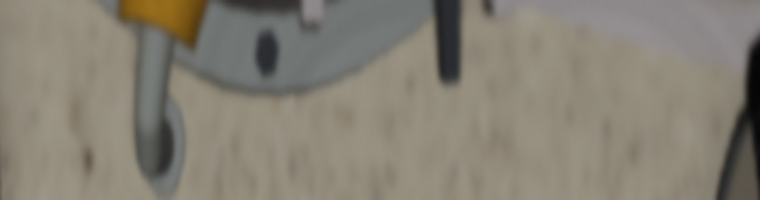

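The pointer follows the key 1:1 (195.5° world) and is nearing the open lug (about 208°). Going in 1° steps.

>>> drive_tool(
  targets=[0,0,-1,0,0,0,0,0,0,-1,0,0,0,0,0,0,-1,0,0,0,0],
)

```text
clock: 21.18
position: [0.6204, -0.0305, 0.1712]
ee_rot: [-0.0, 0.319, 0.948, 0.0]
contact_force: [-1.5, 0.5, 5.1]
width: 0.0105
```

```bash
python3 -c "
from h import *
brief(st())"
```

```text
t 21.18 p [ 0.6204 -0.0305  0.1712] yawy 52.75 tilt [-0.      0.0003] F [-1.52  0.48  5.11] M [ 0.04   0.164 -0.178] w 0.0105 q6 -1.082
```

>>> drive_tool(
  targets=[0,0,-1,0,0,0,0,0,0,-1,0,0,0,0],
)

```text
clock: 21.42
position: [0.6204, -0.0305, 0.1713]
ee_rot: [-0.0, 0.303, 0.953, 0.0]
contact_force: [0.1, 0.1, 4.4]
width: 0.0105
```

```bash
python3 -c "
from h import *
pang('w14');print(st()['effort'])"
```

```text
t 21.43 p [ 0.6204 -0.0305  0.1713] yawy 54.75 tilt [-0.      0.0003] F [0.05 0.09 4.39] M [ 0.005  0.165 -0.187] w 0.0105 q6 -1.117
ptr [140.5 141.  141.5 142.  142.5 143.  143.5 144.  144.5 145.  145.5 197.5
 198.  198.5 199.  199.5 200.  200.5 201.  201.5 202.  202.5 203.  203.5]
[  0.14143225 -43.19342852 -22.40806818  -0.07074344  -0.31772772
  -0.23033445]
```

>>> drive_tool(
  targets=[0,0,-1,0,0,0,0],
)

```text
clock: 21.6
position: [0.6204, -0.0305, 0.1712]
ee_rot: [-0.0, 0.294, 0.956, 0.0]
contact_force: [-1.4, 0.5, 5.3]
width: 0.0105
```

```bash
python3 -c "
from h import *
brief(st());print(st()['effort'])"
```

```text
t 21.6 p [ 0.6204 -0.0305  0.1712] yawy 55.75 tilt [-0.0002  0.0003] F [-1.36  0.45  5.26] M [ 0.028  0.145 -0.234] w 0.0105 q6 -1.134
[  0.15972259 -43.1850493  -22.41378665  -0.07464982  -0.32605399
  -0.070272  ]
```

>>> drive_tool(
  targets=[0,0,-1,0,0,0,0],
)

```text
clock: 21.72
position: [0.6204, -0.0305, 0.1713]
ee_rot: [-0.0, 0.286, 0.958, 0.0]
contact_force: [-0.5, 0.1, 5.3]
width: 0.0106
```

```bash
python3 -c "
from h import *
brief(st());print(st()['effort'][5])"
```

```text
t 21.73 p [ 0.6204 -0.0305  0.1713] yawy 56.75 tilt [-0.0002  0.0003] F [-0.53  0.15  5.32] M [ 0.021  0.148 -0.223] w 0.0106 q6 -1.152
-0.09014038369059563
```

>>> drive_tool(
  targets=[0,0,-1,0,0,0,0],
)

```text
clock: 21.85
position: [0.6203, -0.0305, 0.1712]
ee_rot: [-0.0, 0.278, 0.961, 0.0]
contact_force: [-0.8, 0.0, 5.5]
width: 0.0107
```

```bash
python3 -c "
from h import *
pang('w15');print(st()['effort'][5])"
```

```text
t 21.85 p [ 0.6203 -0.0305  0.1712] yawy 57.73 tilt [-0.0002  0.0004] F [-0.79  0.04  5.51] M [ 0.108  0.164 -0.351] w 0.0107 q6 -1.169
ptr [141.  141.5 142.  142.5 143.  143.5 144.  144.5 145.  145.5 146.  146.5
 199.5 200.  200.5 201.  201.5 202.  202.5 203.  203.5 204.  204.5 205.
 205.5]
-0.32774859108030796
```

View pics/w15u.png

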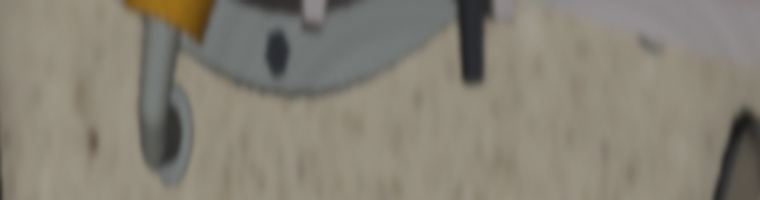

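The unrolled view shows the pointer (u≈470) touching the open lug (u≈490), and the moment rose to 0.35. I'll hold one row and re-read.

>>> drive_tool(
  targets=[0,0,0,0,0,0,0],
)

```text
clock: 22.02
position: [0.6204, -0.0305, 0.1712]
ee_rot: [-0.0, 0.278, 0.961, 0.0]
contact_force: [-1.4, 0.0, 5.2]
width: 0.0106
```

```bash
python3 -c "
from h import *
brief(st());print(st()['effort'][5])
a=cv2.imread('pics/w15.png')[135:215,240:340];cv2.imwrite('pics/w15c.png',cv2.resize(a,None,fx=7,fy=7,interpolation=cv2.INTER_CUBIC))"
```

```text
t 22.02 p [ 0.6204 -0.0305  0.1712] yawy 57.71 tilt [-0.      0.0003] F [-1.45  0.02  5.18] M [ 0.031  0.198 -0.233] w 0.0106 q6 -1.169
-0.2724561095237732
```

View pics/w15c.png

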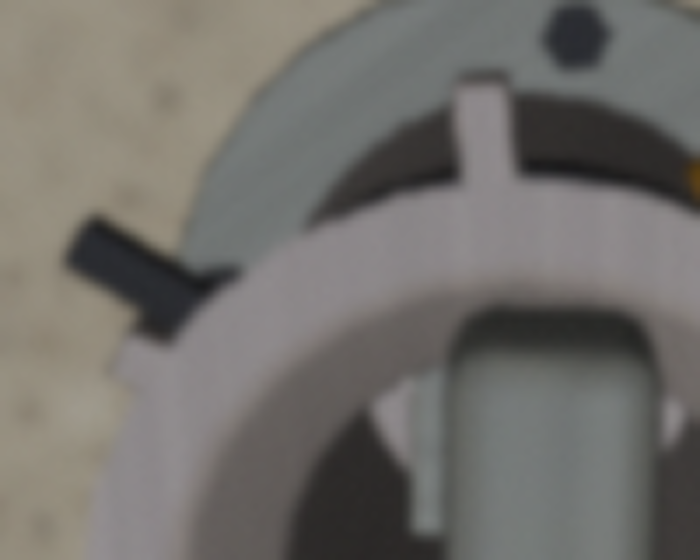

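>>> drive_tool(
  targets=[0,0,-0.5,0,0,0,0],
)

```text
clock: 22.15
position: [0.6204, -0.0305, 0.1713]
ee_rot: [-0.0, 0.274, 0.962, 0.0]
contact_force: [-0.6, -0.2, 6.1]
width: 0.0105
```

```bash
python3 -c "
from h import *
brief(st());print(st()['effort'][5])"
```

```text
t 22.15 p [ 0.6204 -0.0305  0.1713] yawy 58.21 tilt [-0.      0.0004] F [-0.58 -0.18  6.15] M [ 0.062  0.173 -0.336] w 0.0105 q6 -1.177
-0.3100836742669344
```

>>> drive_tool(
  targets=[0,0,-0.5,0,0,0,0],
)

```text
clock: 22.28
position: [0.6204, -0.0305, 0.1713]
ee_rot: [-0.0, 0.27, 0.963, 0.0]
contact_force: [-0.8, -0.1, 6.3]
width: 0.0106
```

```bash
python3 -c "
from h import *
brief(st());print(st()['effort'][5])"
```

```text
t 22.27 p [ 0.6204 -0.0305  0.1713] yawy 58.7 tilt [0.     0.0004] F [-0.84 -0.14  6.25] M [ 0.063  0.136 -0.384] w 0.0106 q6 -1.186
-0.3614514134824276
```

The torque now climbs steadily (0.27 → 0.31 → 0.36 N m), so it is on the stop. I'll look before releasing.

```bash
python3 -c "
from h import *
pang('w16')
a=cv2.imread('pics/w16.png')[135:215,240:340];cv2.imwrite('pics/w16c.png',cv2.resize(a,None,fx=7,fy=7,interpolation=cv2.INTER_CUBIC))"
```

```text
t 22.27 p [ 0.6204 -0.0305  0.1713] yawy 58.7 tilt [0.     0.0004] F [-0.84 -0.14  6.25] M [ 0.063  0.136 -0.384] w 0.0106 q6 -1.186
ptr [141.  141.5 142.  142.5 143.  143.5 144.  144.5 145.  145.5 146.  146.5
 147.  199.5 200.  200.5 201.  201.5 202.  202.5 203.  203.5 204.  204.5
 205.  205.5]
```

View pics/w16c.png

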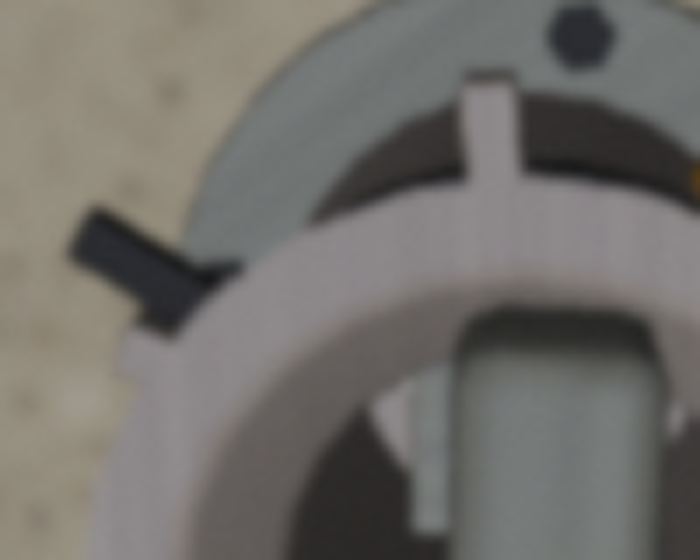

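The pointer hasn't moved relative to the lug between the two pictures, so the valve is at its stop. Relieving torque and press, then releasing and rising.

>>> drive_tool(
  targets=[0,0,0.7,0,0,-0.5,0,0,0,0.3,0,0,-0.5,0,0,0,0,0,0,0,0],
)

```text
clock: 22.7
position: [0.6201, -0.0305, 0.1714]
ee_rot: [-0.001, 0.278, 0.961, -0.0]
contact_force: [-1.0, -1.0, 0.3]
width: 0.0108
```

```bash
python3 -c "
from h import *
pang('w17')"
```

```text
t 22.7 p [ 0.6201 -0.0305  0.1714] yawy 57.7 tilt [-0.0012  0.0003] F [-0.95 -0.98  0.26] M [ 0.044  0.058 -0.277] w 0.0108 q6 -1.168
ptr [140.5 141.  141.5 142.  142.5 143.  143.5 144.  144.5 145.  145.5 146.
 146.5 199.5 200.  200.5 201.  201.5 202.  202.5 203.  203.5 204.  204.5
 205.  205.5]
```

>>> drive_tool(
  targets=[0,0,0,0,0,0,0.3,0,0,0,0,0,0,0.6,0,0,0,0,0,0,0.8,0,0,0,0,0,0,0.8,0,0,0,0,0,0,0.8,0,0,0,0,0,0,0.8],
)

```text
clock: 23.5
position: [0.6205, -0.0306, 0.172]
ee_rot: [0.0, 0.278, 0.961, 0.0]
contact_force: [-0.3, 0.3, -0.3]
width: 0.0679
```

```bash
python3 -c "
from h import *
pang('w18')"
```

```text
t 23.5 p [ 0.6205 -0.0306  0.172 ] yawy 57.69 tilt [0.0001 0.0001] F [-0.28  0.27 -0.29] M [-0.001  0.048 -0.025] w 0.0679 q6 -1.168
ptr [140.5 141.  141.5 142.  142.5 143.  143.5 144.  144.5 145.  145.5 146.
 146.5 199.5 200.  200.5 201.  201.5 202.  202.5 203.  203.5 204.  204.5
 205.  205.5]
```

View pics/w18.png

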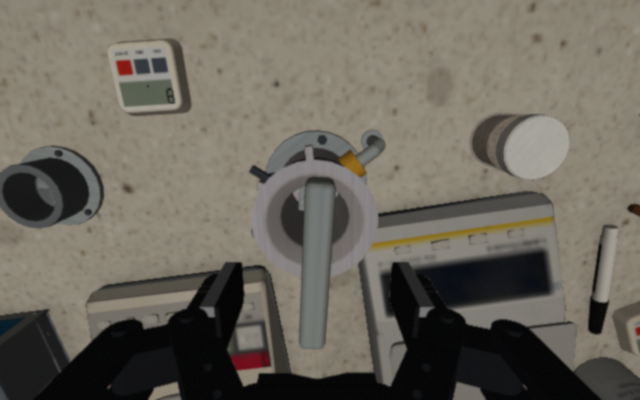

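Released: the bar stands alone between the open fingers, and the pointer is unchanged. Rising.

>>> drive_tool(
  targets=[0,0,0,0,0,-10,0.8,0,0,0,0,0,-25,0.8,0,0,0,0,0,-40,0.8,0,0,0,0,0,-40,0.8,0,0,0,0,0,-30,0.8,0,0,0,0,0,0,0.8,0,0,0,0,0,0,0.8],
)

```text
clock: 24.42
position: [0.62, -0.0305, 0.3162]
ee_rot: [-0.001, 0.278, 0.961, -0.0]
contact_force: [0.4, -0.6, -1.1]
width: 0.0683
```

```bash
python3 - <<'E'
from ov import *
pang('w19')
ov('ov2.png',[.6203,-.031,.022],np.radians(147))
a=cv2.imread('pics/w19.png');a=a[100:260,220:420];cv2.imwrite('pics/w19c.png',cv2.resize(a,None,fx=3.6,fy=3.6,interpolation=cv2.INTER_CUBIC))
E
```

```text
t 24.43 p [ 0.62   -0.0305  0.3162] yawy 57.69 tilt [-0.0013  0.0003] F [ 0.41 -0.58 -1.11] M [0.06  0.008 0.021] w 0.0683 q6 -1.168
ptr [142.5 143.  201.  201.5 202.  202.5 203.  203.5 204.  204.5 205.  205.5
 206. ]
```

View pics/ov2.png

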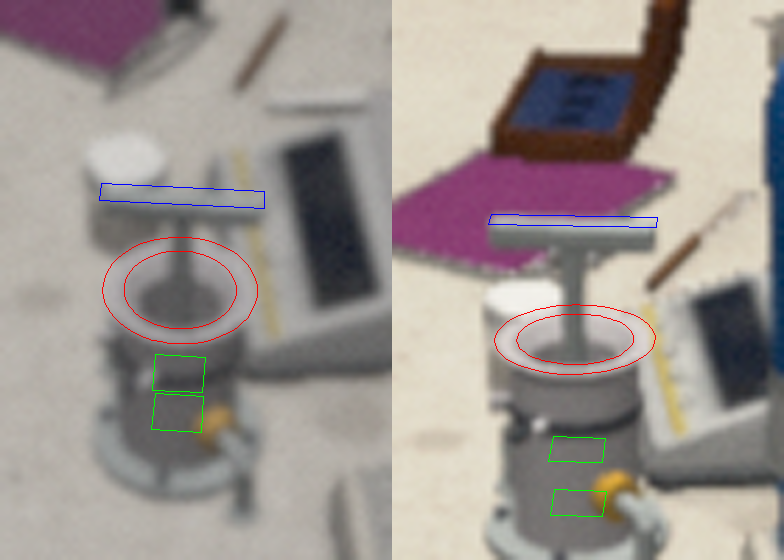

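View pics/w19.png

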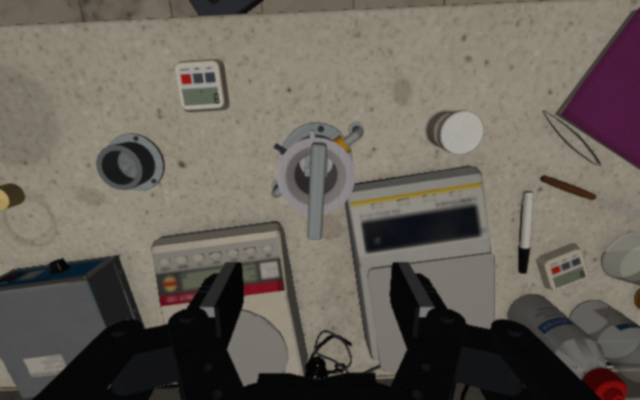

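View pics/w19c.png

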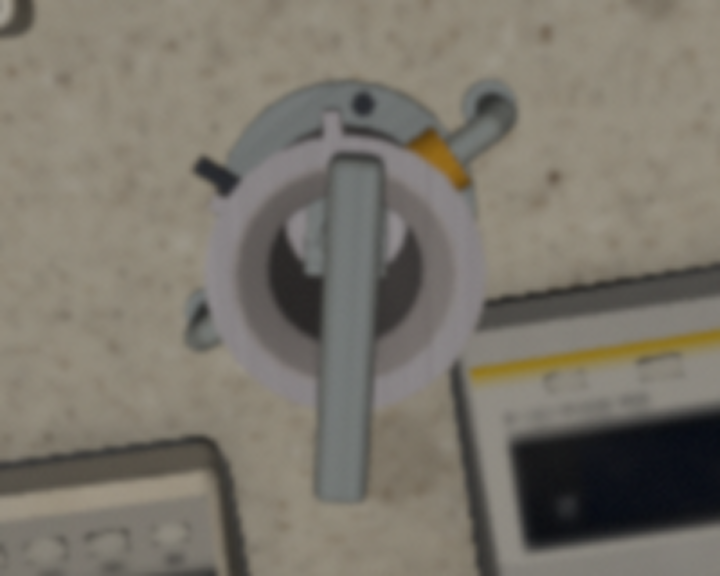

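```bash
python3 -c "
from h import *
print(sign_off());brief(st())"
```

```text
the job is handed in; nothing more can be done
None
the job is handed in; nothing more can be done
```

The valve is turned fully open against its stop, and the key is left standing fully home on the stem. I handed the job in at about 24.4 s of the 72 s allowed.

**What I did:** I took the key out of its holder and read the stem's angle in the wrist picture (bar at about 26.5°). I lined the key up and lowered it slowly. It dropped over the square without searching and bottomed where the given heights put home (TCP z 0.1713). The upward force read 5.8 N at that point, about 8 N net of the key's weight. I then turned it about 122° counter-clockwise through the play and the valve travel, backed off 1°, released and rose clear.

**Last checks:**
- **At the stop:** the torque climbed from 0.27 to 0.36 N m (joint effort) while the pointer stayed at about 202.5°, against the open lug. The pointer did not move when I let go.
- **Key after release:** the bar sits at the home height in both outside views. It had twisted back a few degrees, which I put down to slack in the socket.
- **Bystanders:** the jar and timer looked undisturbed in the last wrist picture. The weight was only partly in view, and I did not measure any of the three again.

**Doubts:**
- My first reading of the post from the outside cameras was about 15 mm off. I used the wrist reading instead, which matched when overlaid on the scene picture.
- The moment readings were noisy by about 0.05 N m. The highest single value was 0.384, just under the 0.4 limit.

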